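# Dry-fit a three-tier plinth on the banding wheel

## Robot

A 6-joint arm with a two-finger parallel gripper is mounted at the origin on the work surface. World frame = base frame: x ahead of the robot, y to its left, z up, the work surface at z = 0. Lengths are in mm, angles in rad, forces in N, time in s.
With the tool pointing down it reaches from about 350 to 975 mm from the base axis. Payload 7.1 kg.
Tool frame: the origin (TCP) lies midway between the tips of the shut fingers; the grasp point (between the pads) lies 19 mm behind it; z points along the fingers, y is the line along which they close (so a half turn about z gives the same grasp; the last joint's range is limited). The gripper opens to 88 mm and grips with 3 to 60 N. Pads are 20 mm wide; open, the fingers measure 115 mm over their backs; the gripper's body (75 mm by 178 mm) begins 61 mm behind the grasp point.
Start: joints at [1.153, 0.423, 1.63, -0, 1.089, -0.019], TCP at [242.663, 575.951, 222.675] pointing down, gripper open.
Joint ranges: [-3, 3], [-0.9, 2.11], [0.09, 2.58], [-1.31, 4.45], [0.11, 2.69], [-2.54, 2.54]. Speed limits (rad/s): [2.39, 2.39, 3.01, 3.14, 3.14, 3.14].

## Interface

Orientations are given as a rotation vector (axis times angle).
In Python, from workcell import ctrl gives the robot as it stands.
- The arm moves only by the shell command python3 -m pendant 'ROWS'. ROWS is a JSON object of lists of equal length, an entry for each row: "grip": the opening, from -1 (shut) to 1 (fully open); "linear": the shift along the tool's x, y, z in mm, a list of three; "angular": the turn, a rotation vector about the tool's x, y, z in rad, a list of three. In form: {"grip": [grip, ...], "linear": [[tx, ty, tz], ...], "angular": [[ax, ay, az], ...]}. A call has 1 to 12 rows; each row shifts and turns the commanded pose from where the row before left it, along the tool's axes as they then stand; what a row does not reach is not made up. A row lasts 1/12 s, in which the tool goes at most 41.7 mm and 7.16 degrees, less where a joint would pass 70% of its speed; a pose out of reach is approached as far as the arm can. A call with a gripper value outside its range is refused whole. The fingers move at their own pace and stop on an object; the grip force is fixed at half the most. Time passes only in rows, so rows that do not move let the fingers close. It gives the time, the measured TCP pose, the force, the opening and the grip force at its end, in the units of the state.
- ctrl.get_obs(): the state, without advancing time (a new reading comes with each control period).
- ctrl.get_image(name): name is "side" or "top" or "wrist"; returns the picture (420x560x3 uint8, red, green, blue); there is no depth.
- ctrl.camera_params(name): a dict with "vfov" (degrees; the focal length in pixels is half the picture's height over the tangent of half this angle, whatever the lens; pixels are square), "cx", "cy" (the principal point, pixels), "k1" (the pictures are not rectified: a ray, as slopes to the right and down, at radius r is drawn at 1 + k1 r^2 times it, then the intrinsics apply), "R" (3x3) and "t" (3): a world point X has camera coordinates R X + t; the wrist camera has in their place "T_tool_cam" (4x4, takes a point from camera to tool coordinates, whose origin is the TCP and whose axes are the flange's). Camera axes: x right, y down, z forward; pixel columns grow to the right and rows downward; lengths in mm; the calibration is good to about 2 mm. A picture is of the moment at which its call begins: read the wrist's pose just before it. camera_params takes no time and is no camera call.
- ctrl.close_job(): hands the job in; it is judged then, once.
The state is a dict: "t": time; "qpos": joint angles; "qvel": joint speeds; "joint_torque": joint torques, N m; "ee_pos": TCP position; "orientation": TCP orientation; "ft_force": force on the tool from outside, world axes, zero at the start; "moment": the same for the moment, N m; "width": finger opening in mm; "grasp_force": force on a finger pad.
Only numpy, scipy, OpenCV 4.12 (cv2) and the standard library are available. Lean on these libraries where they do the work, as an engineer would, in place of code of your own. Each camera call takes 0.05 s, during which the arm holds its last target. There are 200 camera calls.

## Task

Someone left a paint tin on the round aluminium plate of the banding wheel: first stand it upright in the blue drip tray. Then build the stepped plinth in the middle of that plate, green slab first, then the red one, then the yellow one, each flat and centred on the one below with the long sides parallel. Set everything down gently without dropping it and leave the other things on the bench where they are.

Things in the scene. Friction and masses are not known exactly. Their poses are not given: they have to be found in the camera images.
- tier_base: flat wooden slab with straight parallel long sides and half-round ends, painted green with an oval dark wood inlay on top, 150 mm long (its x axis), 68 mm wide (its y axis), 22 mm thick; starts flat on the table; origin at the centre of its underside, z up. Bottom layer
- tier_mid: flat wooden slab with straight parallel long sides and half-round ends, painted red with an oval brown wood inlay on top, 116 mm long (its x axis), 60 mm wide (its y axis), 20 mm thick; starts flat on the table; origin at the centre of its underside, z up. Middle layer
- tier_top: flat wooden slab with straight parallel long sides and half-round ends, painted yellow with an oval pale wood inlay on top, 84 mm long (its x axis), 52 mm wide (its y axis), 18 mm thick; starts flat on the table; origin at the centre of its underside, z up. Top layer
- wheel_top (a point): centre of the banding wheel's top face, marked by a red dot: a fixed, locked, level aluminium plate, diameter 190 mm, top face 60 mm above the table; this point lies on the top face; z up; the plate has no preferred direction
- tin: closed steel paint tin with orange label, upright cylinder, diameter 66 mm, height 100 mm, about 0.4 kg, starts standing on the wheel's plate, off centre; origin at the centre of its underside
- tray_in (a point): centre of the inner floor (4 mm above the table) of the fixed blue drip tray, 130 mm square outside, walls 4 mm thick and 18 mm high, inside 122 mm square; axes along its sides
- jar: bystander: glass jar with green label and white cap, upright, diameter 68 mm, height 75 mm; origin at the centre of its underside
- varnish: bystander: amber bottle with black cap, upright, diameter 60 mm, height 160 mm; origin at the centre of its underside
- solvent: bystander: white bottle with red cap and yellow label, upright, diameter 64 mm, height 150 mm; origin at the centre of its underside
- tape: bystander: cardboard-coloured roll of tape lying flat, outer diameter 104 mm, height 45 mm; origin at the centre of its underside
- finial: bystander: turned terracotta finial, upright, diameter 68 mm at most, height 128 mm; origin at the centre of its underside
- brushes: bystander: white cup with four brushes, cup diameter 80 mm at the rim and 100 mm high, brushes up to 180 mm high; origin at the centre of its underside
- sander: bystander: cork sanding block lying flat, 70 mm long (its x axis), 38 mm wide, 28 mm high; origin at the centre of its underside
- scraper: bystander: spatula lying flat, 200 mm long along its x axis, under 30 mm high; origin near its middle

How it is judged (in metres and radians):
On the way, in this order (a step that is already met when the one before it is completed fails the run):
1. the paint tin stands upright in the blue tray, released (horizontal distance between tin and tray_in below 0.04 m and z of tin in the frame of tray_in between -0.004 and 0.005 m and angle between tin's own z axis and vertical below 0.08 rad and linear speed of tin below 0.02 m/s and contact force between the fingers and tin below 0.1 N), for 0.2 s.
2. the green slab lies flat in the middle of the wheel's plate, released (horizontal distance between tier_base and wheel_top below 0.012 m and z of tier_base in the frame of wheel_top between -0.004 and 0.004 m and angle between tier_base's own z axis and vertical below 0.06 rad and linear speed of tier_base below 0.02 m/s and contact force between the fingers and tier_base below 0.1 N), for 0.2 s.
3. the red slab lies flat, centred and parallel on the green one, released (horizontal distance between tier_mid and tier_base below 0.01 m and z of tier_mid in the frame of tier_base between 0.018 and 0.026 m and angle between tier_mid's own z axis and vertical below 0.06 rad and linear speed of tier_mid below 0.02 m/s and contact force between the fingers and tier_mid below 0.1 N and angle between the x axis of tier_mid and the x axis of tier_base, either way round below 0.14 rad), for 0.2 s.
At the end, for the whole second after the job is handed in: Tin upright on the tray floor within 40 mm of its centre; green slab flat on the plate within 12 mm of its centre, red on green and yellow on red within 10 mm, flat, long sides parallel within 0.14 rad to the slab below; all released and at rest (all of step 1 and all of step 2 and all of step 3 and horizontal distance between tier_top and tier_mid below 0.01 m and z of tier_top in the frame of tier_mid between 0.016 and 0.024 m and angle between tier_top's own z axis and vertical below 0.06 rad and linear speed of tier_top below 0.02 m/s and contact force between the fingers and tier_top below 0.1 N and angle between the x axis of tier_top and the x axis of tier_mid, either way round below 0.14 rad); the robot touches nothing.
It fails at once if the tin or a slab is dropped (falls freely, faster than 0.5 m/s, that is from more than about 13 mm) ((linear speed of tier_base above 0.5 m/s and contact force between the fingers and tier_base below 0.05 N) or (linear speed of tier_mid above 0.5 m/s and contact force between the fingers and tier_mid below 0.05 N) or (linear speed of tier_top above 0.5 m/s and contact force between the fingers and tier_top below 0.05 N) or (linear speed of tin above 0.5 m/s and contact force between the fingers and tin below 0.05 N)).
It fails at once if a bystander is moved more than 25 mm (distance of any of jar, varnish, solvent, tape, finial, brushes, scraper, sander from where it was at the start of the episode above 0.025 m).
It also fails if it takes over 72 s, if anything falls off the work surface, if the arm or the gripper's body presses on something with over 40 N, if the wrist force passes 120 N, or if a joint passes its speed limit or range.

## Working session

There is one attempt and no reset: what is moved stays moved. The work goes in short steps, Python scripts to look and compute and a shell command to move; the robot and the scene stay as the last step left them, time stands still between calls to the robot, and variables do not carry over. Pictures are saved under pics/ and viewed, at most 10 in all, crops included, and the job is handed in when it is done.

```bash
ls; mkdir -p pics
python3 - <<'E'
from workcell import ctrl
import cv2,numpy as np
print(ctrl.get_obs())
for n in ("top","side","wrist"):
    p=ctrl.camera_params(n); print(n,p)
    cv2.imwrite(f"pics/{n}0.png",ctrl.get_image(n)[:,:,::-1])
E
```

```text
pics
{'t': 0.0, 'qpos': array([ 1.15301228e+00,  4.23790784e-01,  1.63067439e+00, -5.89723508e-06,
        1.08861526e+00, -1.90541701e-02]), 'qvel': array([ 0.00102331,  0.00062976, -0.00122019,  0.00019968,  0.00277335,
        0.00139629]), 'joint_torque': array([-1.28651944e-03, -5.44629264e+01, -2.73672098e+01,  6.44226861e-02,
        2.27635325e-02, -1.31089487e-04]), 'ee_pos': array([242.44073524, 575.46483804, 221.93908875]), 'orientation': array([-6.22115437e-01, -3.07905474e+00,  2.28303363e-03]), 'ft_force': array([-0.83176364,  0.24901368, -0.3664117 ]), 'moment': array([ 0.00904428,  0.02158491, -0.02041766]), 'grasp_force': 0.0, 'width': 87.88743833275582}
top {'vfov': 48.57566710428581, 'cx': 281.59304268723434, 'cy': 211.90966535415848, 'k1': -0.1289238843031071, 'R': array([[ 0.00586811, -0.99974743, -0.02169447],
       [-0.98645474, -0.00223089, -0.16401849],
       [ 0.16392866,  0.02236309, -0.98621868]]), 't': array([   7.85375976,  584.08798415, 1284.67417274])}
side {'vfov': 48.696721907332325, 'cx': 281.6981320307211, 'cy': 217.71639048421514, 'k1': -0.05060853389407694, 'R': array([[ 0.68245227, -0.73092959,  0.00091288],
       [-0.48055926, -0.44962756, -0.7529262 ],
       [ 0.55074649,  0.5133975 , -0.65810433]]), 't': array([-396.17019499,  316.60038691, 1187.91709524])}
wrist {'vfov': 71.35045491018613, 'cx': 279.2291891249628, 'cy': 209.68300211059557, 'k1': -0.004405365651464558, 'T_tool_cam': array([[ 1.04653792e-03, -9.58618015e-01, -2.84693530e-01,
         7.90634127e+01],
       [ 9.99999036e-01,  7.43542748e-04,  1.17236047e-03,
        -5.11014717e-02],
       [-9.12164056e-04, -2.84694483e-01,  9.58617869e-01,
        -1.62701388e+02],
       [ 0.00000000e+00,  0.00000000e+00,  0.00000000e+00,
         1.00000000e+00]])}
```

View pics/top0.png

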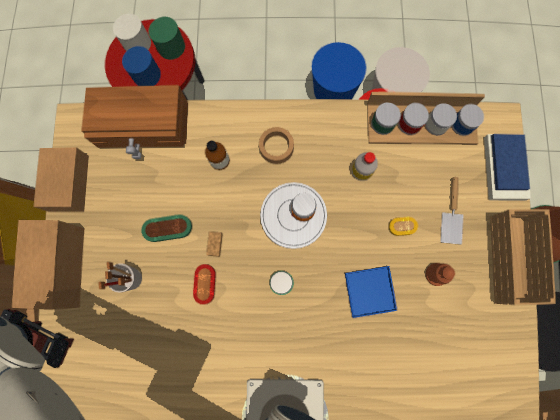

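View pics/side0.png

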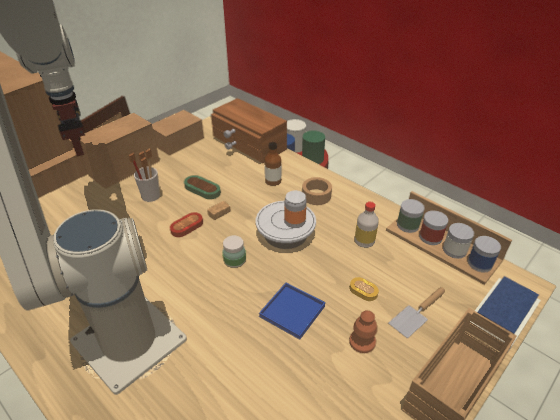

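The top view shows the plate at (294,215) with the tin at (303,206), the tray at (371,291), and the slabs: green (166,228), red (204,284), yellow (403,226). The side view has the tin at (295,208), tray (292,310), green (202,187), red (187,223) and yellow (364,288).

```bash
cat > h.py <<'E'
import cv2,numpy as np
from scipy.spatial.transform import Rotation as Rot
from workcell import ctrl
def cam(n,obs=None):
    p=ctrl.camera_params(n); f=210/np.tan(np.radians(p['vfov']/2))
    if n=='wrist':
        T=np.eye(4);T[:3,:3]=Rot.from_rotvec(obs['orientation']).as_matrix();T[:3,3]=obs['ee_pos']
        W=T@p['T_tool_cam']
    else:
        W=np.eye(4);W[:3,:3]=p['R'].T;W[:3,3]=-p['R'].T@p['t']
    return dict(f=f,cx=p['cx'],cy=p['cy'],k=p['k1'],W=W)
def rays(c,px):
    px=np.atleast_2d(px).astype(float)
    d=(px-[c['cx'],c['cy']])/c['f']; u=d.copy()
    for _ in range(20): u=d/(1+c['k']*(u**2).sum(1,keepdims=True))
    return c['W'][:3,3],np.c_[u,np.ones(len(u))]@c['W'][:3,:3].T
def plane(c,px,z):
    o,d=rays(c,px); return o+d*((z-o[2])/d[:,2])[:,None]
def proj(c,X):
    q=(np.atleast_2d(X)-c['W'][:3,3])@c['W'][:3,:3]; u=q[:,:2]/q[:,2:]
    return u*(1+c['k']*(u**2).sum(1,keepdims=True))*c['f']+[c['cx'],c['cy']]
def tri(c1,p1,c2,p2):
    A=[];b=[];L=[]
    for c,p in((c1,p1),(c2,p2)):
        o,d=rays(c,p);d=d[0]/np.linalg.norm(d[0]);P=np.eye(3)-np.outer(d,d);A.append(P);b.append(P@o);L.append((o,d))
    X=np.linalg.solve(sum(A),sum(b)); 
    return X,max(np.linalg.norm(P@X-q) for P,q in zip(A,b))
HS={'green':[(65,90,25),(95,255,255)],'red':[(0,190,70),(8,255,255)],'red2':[(172,150,70),(180,255,255)],'yellow':[(20,170,120),(32,255,255)],'blue':[(105,140,50),(125,255,255)],'orange':[(5,170,120),(16,255,255)],'dot':[(0,150,100),(8,255,255)]}
def blob(img,col,roi=None,hull=True):
    h=cv2.cvtColor(img,cv2.COLOR_RGB2HSV); m=cv2.inRange(h,*HS[col])
    if col in('red','dot'): m|=cv2.inRange(h,*HS['red2'])
    if roi is not None:
        k=np.zeros_like(m);x0,y0,x1,y1=roi;k[y0:y1,x0:x1]=255;m&=k
    m=cv2.morphologyEx(m,cv2.MORPH_CLOSE,np.ones((3,3)))
    cs,_=cv2.findContours(m,cv2.RETR_EXTERNAL,cv2.CHAIN_APPROX_NONE)
    c=max(cs,key=cv2.contourArea); return (cv2.convexHull(c) if hull else c)[:,0,:]
def cen(P):
    M=cv2.moments(P.astype(np.float32)); return np.array([M['m10'],M['m01']])/M['m00']
def slab(c,px,z):
    """outline -> plane z: centre, length, width, angle of long side"""
    X=plane(c,px,z)[:,:2].astype(np.float32); (cx,cy),(w,h),a=cv2.minAreaRect(X)
    if w<h: w,h,a=h,w,a+90
    return np.round([cx,cy,w,h],1),round(np.radians((a+90)%180-90),3)
def shot(n,name=None):
    o=ctrl.get_obs(); im=ctrl.get_image(n)
    if name: cv2.imwrite('pics/'+name,im[:,:,::-1])
    return im,cam(n,o),o
E
python3 - <<'E'
from h import *
T=cv2.imread('pics/top0.png')[:,:,::-1].copy();S=cv2.imread('pics/side0.png')[:,:,::-1].copy()
ct,cs=cam('top'),cam('side')
R={'green':((135,205,200,250),(175,170,230,205),22),'red':((185,255,225,310),(160,205,210,240),20),'yellow':((380,210,425,245),(340,270,385,305),18),'blue':((335,255,405,325),(250,275,335,340),18)}
for n,(rt,rs,z) in R.items():
    a=blob(T,n,rt);b=blob(S,n,rs)
    X,e=tri(ct,cen(a),cs,cen(b)); print(n,X.round(1),round(e,1),slab(ct,a,z),slab(cs,b,z), cen(a).round(),cen(b).round())
a=blob(T,'orange',(285,190,325,225));b=blob(S,'orange',(275,185,315,235))
print('orange',tri(ct,cen(a),cs,cen(b)),cen(a),cen(b))
for n,px in dict(plate=(294,215),tape=(276,145),jar=(281,282),sander=(214,243),varn=(216,150),solv=(366,160),finial=(445,273),brush=(118,278),tin=(304,201)).items():
    print(n,[plane(ct,px,z)[0].round() for z in(0,60,160)])
cv2.imwrite('pics/c.png',np.hstack([cv2.resize(T[160:260,240:350],None,fx=3.6,fy=3.6,interpolation=2),cv2.resize(S[160:260,230:340],None,fx=3.6,fy=3.6,interpolation=2)])[:,:,::-1])
E
```

```text
Traceback (most recent call last):
  File "h.py", line 36, in blob
    c=max(cs,key=cv2.contourArea); return (cv2.convexHull(c) if hull else c)[:,0,:]
ValueError: max() iterable argument is empty
```

View pics/wrist0.png

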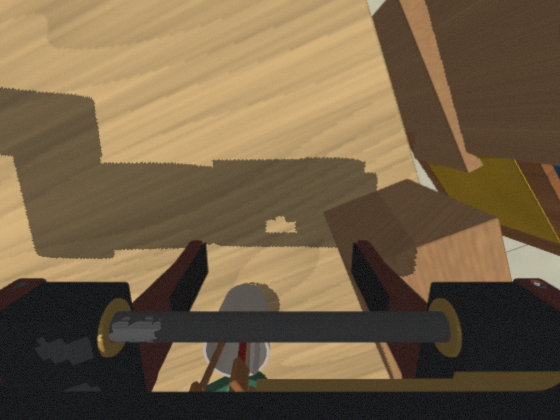

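The wrist view shows both fingers (tips near (200,245) and (360,245)), with the brush cup at (240,340) below and between them. Next I check the real hues for the masks.

Run:
```python
from h import *
T=cv2.imread('pics/top0.png')[:,:,::-1].copy();S=cv2.imread('pics/side0.png')[:,:,::-1].copy()
hT=cv2.cvtColor(T,cv2.COLOR_RGB2HSV);hS=cv2.cvtColor(S,cv2.COLOR_RGB2HSV)
for h,r in((hT,(228,140,195)),(hS,(187,183,222)),(hT,(285,190,222)),(hS,(223,168,206)),(hT,(226,386,420)),(hS,(288,348,382))): print(h[r[0],r[1]:r[2]:2].tolist())
cv2.imwrite('pics/c.png',np.hstack([cv2.resize(T[160:260,240:350],None,fx=3.6,fy=3.6,interpolation=2),cv2.resize(S[160:260,230:340],None,fx=3.6,fy=3.6,interpolation=2)])[:,:,::-1])
```

```text
[[19, 113, 189], [71, 115, 102], [69, 98, 99], [13, 186, 74], [11, 168, 82], [9, 153, 90], [10, 170, 87], [11, 180, 88], [10, 169, 92], [11, 172, 92], [11, 163, 80], [11, 168, 82], [10, 155, 87], [10, 160, 89], [10, 163, 89], [11, 165, 93], [10, 163, 102], [11, 175, 99], [10, 159, 120], [9, 156, 118], [9, 162, 82], [12, 164, 84], [10, 163, 83], [57, 70, 80], [71, 115, 104], [71, 116, 79], [20, 106, 139], [18, 115, 184]]
[[17, 102, 213], [27, 74, 93], [39, 70, 73], [41, 70, 77], [55, 62, 99], [58, 64, 112], [50, 68, 105], [19, 93, 93], [12, 129, 103], [11, 125, 104], [12, 127, 104], [12, 137, 110], [12, 127, 114], [11, 132, 112], [11, 131, 115], [11, 130, 104], [11, 131, 105], [53, 66, 109], [49, 66, 119], [18, 104, 209]]
[[19, 115, 213], [17, 117, 210], [2, 215, 164], [2, 214, 167], [12, 170, 176], [13, 173, 164], [13, 167, 168], [13, 168, 158], [13, 170, 153], [13, 170, 147], [5, 205, 139], [2, 217, 162], [3, 192, 122], [18, 111, 195], [18, 113, 194], [19, 116, 192]]
[[18, 102, 217], [18, 101, 218], [8, 149, 170], [4, 174, 161], [9, 155, 170], [12, 144, 167], [12, 144, 205], [12, 146, 184], [12, 146, 168], [13, 143, 157], [13, 140, 157], [13, 140, 155], [6, 167, 171], [4, 177, 179], [5, 173, 150], [7, 155, 107], [8, 143, 98], [9, 135, 98], [18, 101, 207]]
[[18, 117, 198], [18, 130, 141], [22, 222, 195], [21, 218, 214], [17, 138, 183], [15, 132, 183], [15, 127, 186], [17, 126, 195], [16, 124, 198], [15, 128, 187], [18, 123, 218], [19, 118, 220], [16, 130, 186], [15, 132, 185], [21, 211, 209], [22, 219, 219], [19, 144, 193]]
[[18, 101, 202], [19, 146, 115], [20, 160, 158], [20, 165, 206], [21, 166, 218], [20, 156, 219], [15, 115, 198], [16, 115, 199], [17, 113, 224], [16, 113, 194], [15, 115, 189], [15, 117, 188], [15, 115, 186], [20, 166, 210], [20, 170, 209], [17, 103, 199], [17, 102, 197]]
```

View pics/c.png

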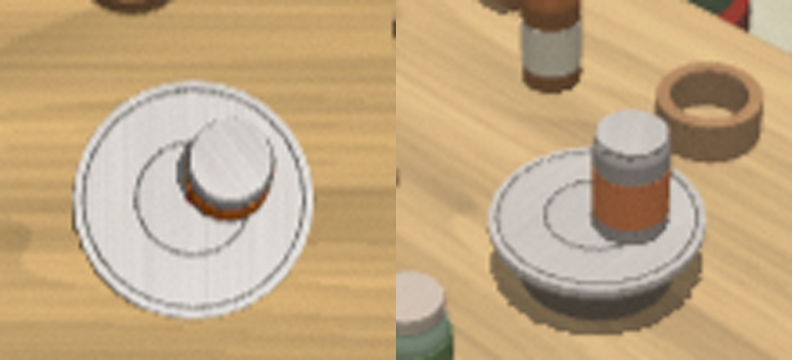

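The crop shows the lid centre at top-view pixel (304.2,203.9) and side-view pixel (295.6,196.9). The plate centre is at (293.9,215.0) and about (285.8,220.2).

```bash
sed -i "s/'green':\[.*'orange'/'green':[(25,55,25),(95,255,130)],'red':[(0,135,70),(9,255,255)],'red2':[(172,150,70),(180,255,255)],'yellow':[(20,150,110),(32,255,255)],'blue':[(105,140,50),(125,255,255)],'orange'/" h.py
python3 - <<'E'
from h import *
T=cv2.imread('pics/top0.png')[:,:,::-1].copy();S=cv2.imread('pics/side0.png')[:,:,::-1].copy()
ct,cs=cam('top'),cam('side')
R={'green':((135,205,200,250),(175,170,230,205),22),'red':((185,255,225,310),(160,205,210,240),20),'yellow':((380,210,425,245),(340,270,385,305),18),'blue':((335,255,405,325),(250,275,335,340),18)}
for n,(rt,rs,z) in R.items():
    a=blob(T,n,rt);b=blob(S,n,rs)
    X,e=tri(ct,cen(a),cs,cen(b)); print(n,X.round(1),round(e,1),slab(ct,a,z),slab(cs,b,z), cen(a).round(),cen(b).round())
print('tin lid',tri(ct,(304.2,203.9),cs,(295.6,196.9)),'plate',tri(ct,(293.9,215),cs,(285.8,220.2)))
for n,(px,z) in dict(tape=((276,145),45),jar=((281,282),75),sander=((214,243),28),varn=((211,146),160),solv=((370,157),150),finial=((448,273),128),brush=((118,275),100),scr=((453,210),20)).items():
    print(n,plane(ct,px,z)[0].round())
E
```

```text
green [541.1 353.5  10.8] 0.1 (array([539.5, 351.3, 151.9,  70.2]), np.float64(-1.403)) (array([533.3, 343.9, 166.3,  82.8]), np.float64(-1.446)) [166. 228.] [202. 187.]
red [377.5 236.   10.7] 1.2 (array([379.1, 233.6, 113. ,  61.6]), np.float64(-0.049)) (array([372.9, 228.6, 122.7,  76.2]), np.float64(-0.028)) [204. 284.] [186. 224.]
yellow [ 549.9 -346.    12.6] 0.1 (array([ 549.1, -345.2,   84.6,   54.4]), np.float64(-1.47)) (array([ 546.8, -346.3,   82. ,   59.7]), np.float64(1.56)) [403. 226.] [364. 288.]
blue [ 361.3 -241.2   48.4] 2.6 (array([ 359.4, -245.1,  129.4,  128.1]), np.float64(-1.415)) (array([ 382.1, -223.9,   42. ,   16.5]), np.float64(0.73)) [370. 291.] [293. 298.]
tin lid (array([586.74706715, -51.25007815, 158.95925053]), np.float64(0.5175611973836411)) plate (array([573.18926905, -24.76174488,  59.1847753 ]), np.float64(0.32703854615750433))
tape [785.  28.  45.]
jar [385.  10.  75.]
sander [496. 206.  28.]
varn [746. 200. 160.]
solv [ 718. -230.  150.]
finial [ 407. -436.  128.]
brush [398. 460. 100.]
scr [ 596. -496.   20.]
```

Measured positions agree with the given sizes: lid at z = 159 mm, plate at 59 mm and slab outlines within 3 mm. I'll turn to ψ = 90° (tool x = world y, tool y = world x), then travel above the tin.

```bash
cat > d.py <<'E'
import sys
from h import *
# usage: d.py x y z psi -> shift left in tool axes, yaw left
x,y,z,psi=map(float,sys.argv[1:5]); o=ctrl.get_obs()
R=Rot.from_rotvec(o['orientation']).as_matrix(); yaw=np.arctan2(R[1,0],R[0,0])
print('t',round(o['t'],2),'pos',o['ee_pos'].round(1),'yaw',yaw.round(4),'tilt',R[:2,2].round(4),'w',round(o['width'],1),'F',o['ft_force'].round(1))
print('to go tool xyz',(R.T@(np.array([x,y,z])-o['ee_pos'])).round(1),'az',round(float((yaw-psi+np.pi)%(2*np.pi)-np.pi),4))
E
python3 -m pendant '{"grip":[1,1,1,1,1,1,1,1,1,1,1,1],"linear":[[0,0,0],[0,0,0],[0,0,0],[0,0,0],[0,0,0],[0,0,0],[0,0,0],[0,0,0],[0,0,0],[0,0,0],[0,0,0],[0,0,0]],"angular":[[0,0,0.0977],[0,0,0.0977],[0,0,0.0977],[0,0,0.0977],[0,0,0.0977],[0,0,0.0977],[0,0,0.0977],[0,0,0.0977],[0,0,0.0977],[0,0,0.0977],[0,0,0.0977],[0,0,0.0977]]}'
python3 -m pendant '{"grip":[1,1,1,1,1,1,1,1,1,1],"linear":[[-31,17,0],[-31,17,0],[-31,17,0],[-31,17,0],[-31,17,0],[-31,17,0],[-31,17,0],[-31,17,0],[-31,17,0],[-31,17,0]],"angular":[[0,0,0],[0,0,0],[0,0,0],[0,0,0],[0,0,0],[0,0,0],[0,0,0],[0,0,0],[0,0,0],[0,0,0]]}'
python3 -m pendant '{"grip":[1,1,1,1,1,1,1,1,1,1,1],"linear":[[-31,17,0],[-31,17,0],[-31,17,0],[-31,17,0],[-31,17,0],[-31,17,0],[-31,17,0],[-31,17,0],[-31,17,0],[-31,17,0],[0,0,0]],"angular":[[0,0,0],[0,0,0],[0,0,0],[0,0,0],[0,0,0],[0,0,0],[0,0,0],[0,0,0],[0,0,0],[0,0,0],[0,0,0]]}'
python3 d.py 587 -51 115 1.571
```

```text
t: 1.15
ee_pos: [242.6, 575.7, 222.4]
orientation: [2.227, 2.215, -0.001]
ft_force: [0.2, 0.0, 0.0]
width: 87.6
grasp_force: 0.0
t: 1.98
ee_pos: [412.9, 264.2, 222.7]
orientation: [2.222, 2.221, -0.0]
ft_force: [1.1, 1.4, 0.5]
width: 87.6
grasp_force: 0.0
t: 2.9
ee_pos: [585.1, -48.9, 222.7]
orientation: [2.224, 2.215, 0.001]
ft_force: [0.2, -0.5, 0.3]
width: 88.0
grasp_force: 0.0
t 2.9 pos [585.1 -48.9 222.7] yaw 1.5667 tilt [ 0.0022 -0.0015] w 88.0 F [ 0.2 -0.5  0.3]
to go tool xyz [ -1.9   1.7 107.7] az -0.0043
```

```bash
python3 -m pendant '{"grip":[1,1,1,1,1,1,1,1],"linear":[[-2,2,15],[0,0,20],[0,0,20],[0,0,20],[0,0,20],[0,0,12],[0,0,0],[0,0,0]],"angular":[[0,0,0],[0,0,0],[0,0,0],[0,0,0],[0,0,0],[0,0,0],[0,0,0],[0,0,0]]}'
python3 -m pendant '{"grip":[-1,-1,-1,-1,-1,-1,-1,-1],"linear":[[0,0,0],[0,0,0],[0,0,0],[0,0,0],[0,0,0],[0,0,0],[0,0,0],[0,0,0]],"angular":[[0,0,0],[0,0,0],[0,0,0],[0,0,0],[0,0,0],[0,0,0],[0,0,0],[0,0,0]]}'
python3 d.py 359 -245 120 1.571
```

```text
t: 3.57
ee_pos: [584.0, -45.8, 115.4]
orientation: [-2.221, -2.22, 0.001]
ft_force: [0.1, -0.5, 1.1]
width: 87.8
grasp_force: 0.0
t: 4.23
ee_pos: [585.7, -46.3, 116.8]
orientation: [2.22, 2.219, 0.003]
ft_force: [2.1, 0.6, 6.4]
width: 64.8
grasp_force: 30.0
t 4.23 pos [585.7 -46.3 116.8] yaw 1.5704 tilt [ 0.0028 -0.0002] w 64.8 F [2.1 0.6 6.4]
to go tool xyz [-198.8 -226.6   -3.8] az -0.0006
```

```bash
python3 -m pendant '{"grip":[-1,-1,-1,-1,-1,-1,-1,-1,-1,-1],"linear":[[0,0,-10],[0,0,-15],[0,0,-15],[-20,-22,0],[-30,-34,0],[-30,-34,0],[-30,-34,0],[-30,-34,0],[-30,-34,0],[-20,-24,0]],"angular":[[0,0,0],[0,0,0],[0,0,0],[0,0,0],[0,0,0],[0,0,0],[0,0,0],[0,0,0],[0,0,0],[0,0,0]]}'
python3 -m pendant '{"grip":[-1,-1,-1],"linear":[[-8,-11,0],[0,0,0],[0,0,0]],"angular":[[0,0,0],[0,0,0],[0,0,0]]}'
python3 - <<'E'
from h import *
for i in range(4):
    o=ctrl.get_obs();print(o['ee_pos'].round(1),o['width'].round(1) if hasattr(o['width'],'round') else o['width'],o['orientation'].round(3))
    if i==0: T,ct,_=shot('top','top1.png')
    elif i==1: S,cs,_=shot('side','side1.png')
    else: ctrl.get_image('wrist')
b=blob(S,'orange',(250,200,350,340));print(cen(b),b.min(0),b.max(0))
# tray: top view blue
a=blob(T,'blue',(335,255,405,325));print('tray',slab(ct,a,18),slab(ct,a,0))
E
```

```text
t: 5.07
ee_pos: [378.7, -224.5, 155.5]
orientation: [-2.22, -2.219, 0.002]
ft_force: [1.3, -0.2, -3.3]
width: 65.3
grasp_force: 30.0
t: 5.32
ee_pos: [370.3, -232.0, 155.7]
orientation: [-2.224, -2.218, 0.0]
ft_force: [0.5, 0.7, -5.0]
width: 64.9
grasp_force: 30.0
[ 370.3 -232.   155.7] 64.93706143117639 [-2.224 -2.218  0.   ]
[ 371.1 -231.8  155.8] 64.92377798671093 [-2.223 -2.22  -0.   ]
[ 371.6 -231.6  155.8] 65.06669965604232 [-2.222 -2.221 -0.   ]
[ 371.8 -231.4  155.7] 64.77313536062555 [-2.221 -2.222 -0.   ]
[297.36422136 280.28442728] [290 274] [305 286]
tray (array([ 361.6, -214.2,  112.3,   69.1]), np.float64(0.163)) (array([ 361.6, -216.9,  113.8,   70. ]), np.float64(0.163))
```

View pics/side1.png

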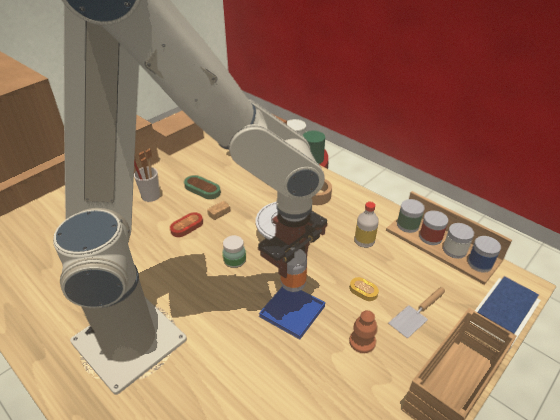

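The side view shows the tin held upright at (294,272) above the tray at (293,310); its rows were clipped, leaving about 13 mm each way. Moving the rest and lowering.

```bash
python3 -m pendant '{"grip":[-1,-1,-1,-1,-1,-1,-1,-1],"linear":[[-12,-13,0],[0,0,18],[0,0,18],[0,0,18],[0,0,18],[0,0,12],[0,0,4],[0,0,0]],"angular":[[0,0,0],[0,0,0],[0,0,0],[0,0,0],[0,0,0],[0,0,0],[0,0,0],[0,0,0]]}'
python3 -m pendant '{"grip":[-1,-1,-1],"linear":[[0,0,3],[0,0,1],[0,0,0]],"angular":[[0,0,0],[0,0,0],[0,0,0]]}'
```

```text
t: 6.18
ee_pos: [358.2, -243.1, 66.8]
orientation: [-2.219, -2.221, 0.001]
ft_force: [0.4, 0.3, -4.0]
width: 65.0
grasp_force: 30.0
t: 6.43
ee_pos: [358.6, -244.1, 64.1]
orientation: [2.221, 2.221, 0.0]
ft_force: [-0.0, -0.7, -3.8]
width: 65.4
grasp_force: 30.0
```

```bash
python3 -m pendant '{"grip":[-1,-1,-1],"linear":[[0,0,2],[0,0,1],[0,0,0]],"angular":[[0,0,0],[0,0,0],[0,0,0]]}'
python3 -m pendant '{"grip":[-1,-1,-1],"linear":[[0,0,1],[0,0,0],[0,0,0]],"angular":[[0,0,0],[0,0,0],[0,0,0]]}'
```

```text
t: 6.68
ee_pos: [358.2, -244.1, 60.8]
orientation: [2.222, 2.221, 0.0]
ft_force: [-0.9, 0.3, -3.8]
width: 64.8
grasp_force: 30.0
t: 6.93
ee_pos: [358.4, -244.2, 60.6]
orientation: [2.221, 2.221, 0.0]
ft_force: [-1.5, 2.4, 10.7]
width: 65.4
grasp_force: 30.0
```

```bash
python3 -m pendant '{"grip":[1,1,1,1,1,1,1,1,1,1,1,1],"linear":[[0,0,0],[0,0,0],[0,0,0],[0,0,0],[0,0,0],[0,0,0],[0,0,-10],[0,0,-20],[0,0,-20],[0,0,-20],[0,0,-20],[0,0,-20]],"angular":[[0,0,0],[0,0,0],[0,0,0],[0,0,0],[0,0,0],[0,0,0],[0,0,0],[0,0,0],[0,0,0],[0,0,0],[0,0,0],[0,0,0]]}'
python3 d.py 530 300 170 1.571
python3 - <<'E'
from h import *
T,ct,_=shot('top');
c=cv2.cvtColor(T,cv2.COLOR_RGB2HSV)
E
```

```text
t: 7.93
ee_pos: [357.9, -243.8, 171.3]
orientation: [2.222, 2.221, 0.0]
ft_force: [0.8, 0.4, 0.4]
width: 87.8
grasp_force: 0.0
t 7.93 pos [ 357.9 -243.8  171.3] yaw 1.5704 tilt [ 0.0002 -0.0002] w 87.8 F [0.8 0.4 0.4]
to go tool xyz [543.9 171.9   1.3] az -0.0006
```

```bash
python3 -m pendant '{"grip":[1,1,1,1,1,1,1,1,1,1,1,1],"linear":[[20,6,0],[38,12,0],[38,12,0],[38,12,0],[38,12,0],[38,12,0],[38,12,0],[38,12,0],[38,12,0],[38,12,0],[38,12,0],[38,12,0]],"angular":[[0,0,0],[0,0,0],[0,0,0],[0,0,0],[0,0,0],[0,0,0],[0,0,0],[0,0,0],[0,0,0],[0,0,0],[0,0,0],[0,0,0]]}'
python3 -m pendant '{"grip":[1,1,1,1],"linear":[[38,12,0],[14,12,0],[0,0,0],[0,0,0]],"angular":[[0,0,0],[0,0,0],[0,0,0],[0,0,0]]}'
python3 - <<'E'
from h import *
W,c,o=shot('wrist','w1.png'); np.save('o1.npy',np.r_[o['ee_pos'],o['orientation']]); print(o['ee_pos'])
h=cv2.cvtColor(W,cv2.COLOR_RGB2HSV); p=proj(c,[[540,352,22],[540,420,22],[573,352,22],[508,352,22]]).round().astype(int);print(p.tolist(),[h[q[1],q[0]].tolist() for q in p if 0<=q[1]<420 and 0<=q[0]<560])
E
```

```text
t: 8.98
ee_pos: [496.3, 196.2, 170.1]
orientation: [2.221, 2.221, 0.0]
ft_force: [1.3, -0.6, 0.3]
width: 87.9
grasp_force: 0.0
t: 9.32
ee_pos: [519.9, 246.4, 169.5]
orientation: [-2.22, -2.223, 0.001]
ft_force: [-0.8, -0.2, 0.0]
width: 87.6
grasp_force: 0.0
[519.938879   246.35650779 169.5162464 ]
[[300, 95], [302, 16], [334, 95], [268, 94]] [[10, 151, 96], [71, 102, 112], [62, 56, 64], [72, 104, 113]]
```

View pics/w1.png

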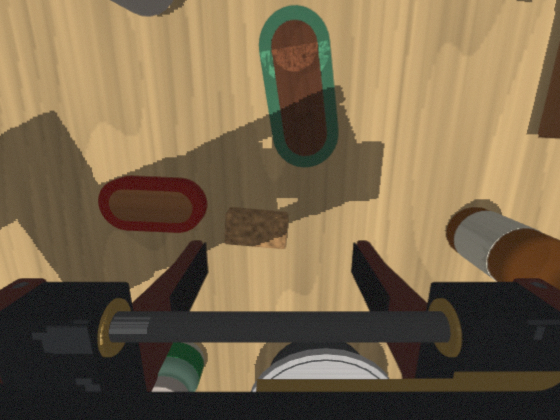

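The wrist picture shows the green slab whole, centred near (299,86), and the red slab near (152,204), with the sander at (257,228). I'll shift 50 mm and take a second view for height.

```bash
python3 -m pendant '{"grip":[1,1,1,1],"linear":[[25,0,0],[25,0,0],[0,0,0],[0,0,0]],"angular":[[0,0,0],[0,0,0],[0,0,0],[0,0,0]]}'
python3 - <<'E'
from h import *
HS['gw']=[(50,50,35),(95,255,255)]
HS['red']=[(0,175,50),(8,255,255)]
W1=cv2.imread('pics/w1.png')[:,:,::-1].copy();v=np.load('o1.npy');c1=cam('wrist',dict(ee_pos=v[:3],orientation=v[3:]))
W2,c2,o=shot('wrist','w2.png');print(o['ee_pos'])
for n,z,r1,r2 in(('gw',22,(230,0,360,180),(230,0,360,230)),('red',20,(90,160,215,245),(90,160,215,330))):
    for W,c,r in((W1,c1,r1),(W2,c2,r2)):
        b=blob(W,n,r);print(n,b.min(0),b.max(0),slab(c,b,z),cen(b))
    print(tri(c1,cen(blob(W1,n,r1)),c2,cen(blob(W2,n,r2))))
E
python3 d.py 540 352 60 1.738
```

```text
t: 9.7
ee_pos: [519.6, 295.1, 169.7]
orientation: [-2.222, -2.221, 0.002]
ft_force: [-0.8, -0.4, -0.8]
width: 88.0
grasp_force: 0.0
[519.63493153 295.0694951  169.66953738]
gw [259   5] [337 166] (array([539.2, 354.6, 148.9,  67.1]), np.float64(-1.414)) [299.04899097  85.13510292]
gw [260  64] [335 210] (array([539.1, 354.7, 148.9,  67.4]), np.float64(-1.414)) [298.30088649 136.41045252]
(array([538.36248342, 360.4204292 ,  23.90541806]), np.float64(0.024811798883039107))
red [ 99 176] [206 231] (array([378.6, 238. , 118.9,  62.2]), np.float64(-0.046)) [152.3719091  203.60886976]
red [107 217] [209 269] (array([378.8, 239.8, 118.2,  64.8]), np.float64(0.001)) [155.86855228 242.05033505]
(array([368.19920524, 233.13534651,  -1.14513751]), np.float64(0.9706631515902536))
t 9.75 pos [519.6 294.5 169.6] yaw 1.5701 tilt [-0.0009 -0.0009] w 87.8 F [-0.7 -0.8  0.7]
to go tool xyz [ 57.6  20.4 109.5] az -0.1679
```

Green is confirmed: centre (539,354.6), angle -1.414, triangulated top height 24 mm against 22, outline 149×67. Grasping it.

```bash
python3 -m pendant '{"grip":[1,1,1,1,1,1,1,1,1,1,1],"linear":[[30,10,0],[30,10,0],[0,0,15],[0,0,20],[0,0,20],[0,0,20],[0,0,20],[0,0,20],[0,0,12],[0,0,0],[0,0,0]],"angular":[[0,0,0],[0,0,0],[0,0,-0.079],[0,0,-0.079],[0,0,0],[0,0,0],[0,0,0],[0,0,0],[0,0,0],[0,0,0],[0,0,0]]}'
python3 d.py 539.1 354.6 5 1.728
```

```text
t: 10.67
ee_pos: [540.2, 354.9, 42.5]
orientation: [-2.041, -2.388, 0.002]
ft_force: [0.2, -0.2, -0.0]
width: 87.8
grasp_force: 0.0
t 10.67 pos [540.2 354.9  42.5] yaw 1.7274 tilt [-0.0012 -0.0009] w 87.8 F [ 0.2 -0.2 -0. ]
to go tool xyz [-0.1 -1.1 37.5] az -0.0006
```

```bash
python3 -m pendant '{"grip":[1,1,1,1,1,1],"linear":[[0,-1,15],[0,0,12],[0,0,6],[0,0,4],[0,0,0],[0,0,0]],"angular":[[0,0,0],[0,0,0],[0,0,0],[0,0,0],[0,0,0],[0,0,0]]}'
python3 -m pendant '{"grip":[-1,-1,-1,-1,-1,-1,-1,-1],"linear":[[0,0,0],[0,0,0],[0,0,0],[0,0,0],[0,0,0],[0,0,0],[0,0,0],[0,0,0]],"angular":[[0,0,0],[0,0,0],[0,0,0],[0,0,0],[0,0,0],[0,0,0],[0,0,0],[0,0,0]]}'
python3 -m pendant '{"grip":[-1,-1,-1,-1,-1,-1,-1],"linear":[[0,0,-10],[0,0,-20],[0,0,-30],[0,0,-30],[0,0,-20],[0,0,0],[0,0,0]],"angular":[[0,0,0],[0,0,0],[0,0,0],[0,0,0],[0,0,0],[0,0,0],[0,0,0]]}'
python3 d.py 573.2 -24.8 115 1.571
```

```text
t: 11.17
ee_pos: [539.5, 355.9, 5.9]
orientation: [2.04, 2.389, 0.0]
ft_force: [-0.1, -0.0, -0.1]
width: 88.0
grasp_force: 0.0
t: 11.83
ee_pos: [539.6, 356.0, 6.1]
orientation: [2.04, 2.389, 0.001]
ft_force: [-1.0, -0.2, 4.3]
width: 67.9
grasp_force: 30.0
t: 12.42
ee_pos: [539.7, 356.0, 116.7]
orientation: [2.039, 2.389, 0.003]
ft_force: [-0.4, -0.4, -1.7]
width: 67.9
grasp_force: 30.0
t 12.42 pos [539.7 356.  116.7] yaw 1.7283 tilt [0.0017 0.0011] w 67.9 F [-0.4 -0.4 -1.7]
to go tool xyz [-381.4  -26.7    1.3] az 0.1573
```

Run:
```python
from h import *
T,ct,_=shot('top','top2.png');S,cs,_=shot('side','side2.png')
def red(im,r):
    x0,y0,x1,y1=r;a=im[y0:y1,x0:x1].astype(float);w=np.clip(a[...,0]-a[...,1:].max(2)-25,0,None)
    ys,xs=np.mgrid[y0:y1,x0:x1];print('w',w.sum(),(w>0).sum());return np.array([(w*xs).sum(),(w*ys).sum()])/w.sum()
a=red(T,(280,200,308,230));b=red(S,(268,205,304,236))
print(a,b,tri(ct,a,cs,b),plane(ct,a,60),plane(cs,b,60))
bl=blob(T,'blue',(335,255,405,325));print('tray',slab(ct,bl,18))
# plate rim, top view
g=cv2.cvtColor(T,cv2.COLOR_RGB2HSV);m=((g[...,1]<40)&(g[...,2]>120)).astype(np.uint8)*255;k=np.zeros_like(m);k[175:255,250:335]=255;m&=k
c=max(cv2.findContours(m,0,1)[0],key=cv2.contourArea)[:,0,:]
X=plane(ct,c,60)[:,:2].astype(np.float32);print('rim',cv2.minEnclosingCircle(X),cv2.fitEllipse(X))
cv2.imwrite('pics/c2.png',np.hstack([cv2.resize(T[160:340,240:420],None,fx=2.2,fy=2.2,interpolation=2),cv2.resize(S[160:340,210:390],None,fx=2.2,fy=2.2,interpolation=2)])[:,:,::-1])
```

```text
w 1109.0 19
w 366.0 11
[293.26239856 214.51938683] [285.43715847 219.02459016] (array([573.88264466, -22.81321506,  62.506119  ]), np.float64(0.5231141384863212)) [[574.68422809 -23.16411432  60.        ]] [[575.54653211 -20.59638322  60.        ]]
tray (array([ 359.4, -245.1,  129.4,  128.1]), np.float64(-1.415))
rim ((573.8726806640625, -22.791440963745117), 94.63011169433594) ((574.158447265625, -22.839685440063477), (185.94869995117188, 186.12916564941406), 57.74142837524414)
```

View pics/c2.png

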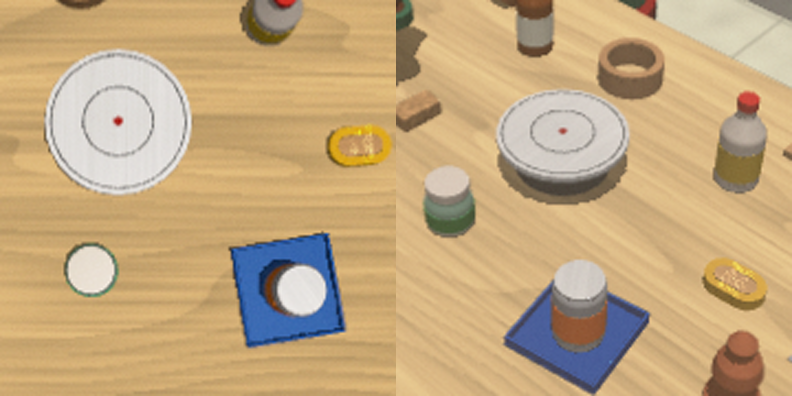

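The crops show the tin upright in the tray and the red dot at (117,120) in the left crop, (562,131) in the right. Plate centre is (574.3,-22.8), height 62.5 measured against 60.

```bash
python3 -m pendant '{"grip":[-1,-1,-1,-1,-1,-1,-1,-1,-1,-1,-1,-1],"linear":[[0,0,0],[-20,2,0],[-35,3,0],[-37,3.5,0],[-37,3.5,0],[-37,3.5,0],[-37,3.5,0],[-37,3.5,0],[-37,3.5,0],[-37,3.5,0],[-37,3.5,0],[-35,3,0]],"angular":[[0,0,0.0785],[0,0,0.0785],[0,0,0],[0,0,0],[0,0,0],[0,0,0],[0,0,0],[0,0,0],[0,0,0],[0,0,0],[0,0,0],[0,0,0]]}'
python3 -m pendant '{"grip":[-1,-1,-1,-1,-1],"linear":[[-18,0,10],[0,0,15],[0,0,10],[0,0,0],[0,0,0]],"angular":[[0,0,0],[0,0,0],[0,0,0],[0,0,0],[0,0,0]]}'
python3 d.py 574.3 -21.4 66 1.571
```

```text
t: 13.52
ee_pos: [575.7, -31.8, 113.7]
orientation: [-2.219, -2.22, 0.004]
ft_force: [0.8, 0.5, -2.3]
width: 67.5
grasp_force: 30.0
t: 13.93
ee_pos: [575.9, -47.3, 79.1]
orientation: [-2.218, -2.221, 0.004]
ft_force: [-0.3, 0.1, -1.5]
width: 67.7
grasp_force: 30.0
t 13.93 pos [575.9 -47.3  79.1] yaw 1.572 tilt [-0.0036  0.0004] w 67.7 F [-0.3  0.1 -1.5]
to go tool xyz [25.9 -1.5 13.1] az 0.001
```

```bash
python3 -m pendant '{"grip":[-1,-1,-1,-1,-1,-1],"linear":[[13,-1.5,0],[13,0,0],[0,0,5],[0,0,4],[0,0,0],[0,0,0]],"angular":[[0,0,0],[0,0,0],[0,0,0],[0,0,0],[0,0,0],[0,0,0]]}'
python3 d.py 574.3 -21.4 66 1.571
python3 -m pendant '{"grip":[-1,-1,-1],"linear":[[0,0,2],[0,0,1],[0,0,0]],"angular":[[0,0,0],[0,0,0],[0,0,0]]}'
```

```text
t: 14.43
ee_pos: [575.5, -21.6, 71.5]
orientation: [-2.22, -2.223, 0.001]
ft_force: [0.1, 0.3, -2.0]
width: 67.6
grasp_force: 30.0
t 14.43 pos [575.5 -21.6  71.5] yaw 1.572 tilt [-0.0005 -0.    ] w 67.6 F [ 0.1  0.3 -2. ]
to go tool xyz [ 0.2 -1.2  5.5] az 0.001
t: 14.68
ee_pos: [575.6, -22.2, 68.5]
orientation: [-2.221, -2.222, 0.0]
ft_force: [-0.1, 0.2, -1.6]
width: 68.0
grasp_force: 30.0
```

```bash
python3 -m pendant '{"grip":[-1,-1,-1],"linear":[[0,-1,1],[0,0,1],[0,0,0]],"angular":[[0,0,0],[0,0,0],[0,0,0]]}'
python3 -m pendant '{"grip":[-1,-1,-1],"linear":[[0,0,1],[0,0,0],[0,0,0]],"angular":[[0,0,0],[0,0,0],[0,0,0]]}'
```

```text
t: 14.93
ee_pos: [574.5, -22.1, 66.5]
orientation: [-2.221, -2.222, 0.0]
ft_force: [0.2, -0.0, -1.9]
width: 67.9
grasp_force: 30.0
t: 15.18
ee_pos: [574.7, -22.0, 66.1]
orientation: [2.221, 2.222, 0.0]
ft_force: [-3.0, -1.0, 4.4]
width: 67.7
grasp_force: 30.0
```

```bash
python3 -m pendant '{"grip":[1,1,1,1,1,1,1,1,1,1,1,1],"linear":[[0,0,0],[0,0,0],[0,0,0],[0,0,0],[0,0,0],[0,0,-5],[0,0,-20],[0,0,-30],[-30,0,-25],[-40,0,-25],[0,0,0],[0,0,0]],"angular":[[0,0,0],[0,0,0],[0,0,0],[0,0,0],[0,0,0],[0,0,0],[0,0,0],[0,0,0],[0,0,0],[0,0,0],[0,0,0],[0,0,0]]}'
python3 - <<'E'
from h import *
HS['gw']=[(50,50,35),(95,255,255)]
W,c,o=shot('wrist','w3.png')
p=proj(c,[[574,-23,82]])[0].astype(int);print(p)
b=blob(W,'gw',(max(p[0]-110,0),0,p[0]+110,270));print(o['ee_pos'],b.min(0),b.max(0),slab(c,b,82))
T,ct,_=shot('top','top3.png');b=blob(T,'green',(255,180,335,250));print(slab(ct,b,82))
E
python3 d.py 378.7 238.5 170 3.095
```

```text
t: 16.18
ee_pos: [575.6, -88.7, 169.5]
orientation: [2.222, 2.217, 0.003]
ft_force: [-0.4, -0.1, -1.5]
width: 87.7
grasp_force: 0.0
[277 139]
[575.61099726 -88.71942424 169.48547033] [235  39] [320 224] (array([573.8, -23.3, 149.1,  67.6]), np.float64(1.567))
(array([574.1,  16.8,  65. ,  61.5]), np.float64(0.002))
t 16.28 pos [574.  -86.8 167.3] yaw 1.5708 tilt [-0.001   0.0005] w 87.9 F [ 0.4 -0.3 -0.9]
to go tool xyz [ 325.4 -195.3   -2.4] az -1.5242
```

Green is placed at (573.8,-23.3), angle 1.567, within 2 mm of the plate centre. Now red.

```bash
python3 -m pendant '{"grip":[1,1,1,1,1,1,1,1,1,1],"linear":[[20,-8,0],[36,-15,0],[36,-15,0],[36,-15,0],[36,-15,0],[36,-15,0],[36,-15,0],[36,-15,0],[36,-15,0],[17,-6,0]],"angular":[[0,0,0],[0,0,0],[0,0,0],[0,0,0],[0,0,0],[0,0,0],[0,0,0],[0,0,0],[0,0,0],[0,0,0]]}'
python3 -m pendant '{"grip":[1,1,1,1,1,1,1,1,1,1,1,1],"linear":[[0,0,0],[0,0,0],[0,0,0],[0,0,0],[0,0,0],[0,0,0],[0,0,0],[0,0,0],[0,0,0],[0,0,0],[0,0,0],[0,0,0]],"angular":[[0,0,-0.12],[0,0,-0.12],[0,0,-0.12],[0,0,-0.12],[0,0,-0.12],[0,0,-0.12],[0,0,-0.12],[0,0,-0.12],[0,0,-0.12],[0,0,-0.12],[0,0,-0.12],[0,0,-0.12]]}'
python3 -m pendant '{"grip":[1,1,1],"linear":[[0,0,0],[0,0,0],[0,0,0]],"angular":[[0,0,-0.084],[0,0,0],[0,0,0]]}'
cat > m.py <<'E'
import sys
from h import *
n,z,x,y=sys.argv[1],*map(float,sys.argv[2:5])
HS['red']=[(0,175,50),(8,255,255)]
W,c,o=shot('wrist',sys.argv[5]); p=proj(c,[[x,y,z]])[0].astype(int)
b=blob(W,n,(max(p[0]-110,0),max(p[1]-120,0),p[0]+110,min(p[1]+120,260)))
print(o['ee_pos'].round(1),p,b.min(0),b.max(0),*slab(c,b,z),'edge-derived width at z-5,z+5',slab(c,b,z-5)[0],slab(c,b,z+5)[0],'px',cen(b).round(2))
E
python3 m.py red 20 378.7 238.5 w4.png
python3 d.py 378.7 238.5 5 3.095
```

```text
t: 17.12
ee_pos: [437.1, 241.2, 166.5]
orientation: [-2.216, -2.225, 0.004]
ft_force: [-0.2, 1.0, 0.6]
width: 87.7
grasp_force: 0.0
t: 18.12
ee_pos: [438.8, 238.2, 166.4]
orientation: [-0.192, -3.133, 0.002]
ft_force: [0.4, -1.3, -0.3]
width: 88.1
grasp_force: 0.0
t: 18.37
ee_pos: [439.3, 238.0, 166.8]
orientation: [-0.075, -3.139, 0.001]
ft_force: [-0.5, -0.1, 0.5]
width: 87.5
grasp_force: 0.0
[439.3 238.  166.8] [276 141] [245  80] [303 193] [376.4 236.5 113.3  58.7] -0.038 edge-derived width at z-5,z+5 [376.6 236.4 115.1  59.7] [376.1 236.6 111.4  57.8] px [274.33 135.95]
t 18.42 pos [439.6 238.  167. ] yaw 3.0935 tilt [-0.0016 -0.0007] w 88.4 F [-0.6  0.1 -0.3]
to go tool xyz [ 60.5  -2.3 162.1] az -0.0015
```

```bash
python3 -m pendant '{"grip":[1,1,1,1],"linear":[[-20,0,0],[-20,0,0],[0,0,0],[0,0,0]],"angular":[[0,0,0],[0,0,0],[0,0,0],[0,0,0]]}'
python3 m.py red 20 378.7 238.5 w5.png
python3 - <<'E'
from h import *
r=np.array([-0.075,-3.139,0.001]); HS['red']=[(0,130,30),(9,255,255)]
W=[cv2.imread(f'pics/w{i}.png')[:,:,::-1].copy() for i in(4,5)];o=ctrl.get_obs()
c1=cam('wrist',dict(ee_pos=np.array([439.3,238,166.8]),orientation=r));c2=cam('wrist',o)
h=cv2.cvtColor(W[0],cv2.COLOR_RGB2HSV);print(h[136,235:315:2].tolist())
b=[blob(w,'red',(230,30,320,250)) for w in W]
print([slab(c,x,20) for c,x in zip((c1,c2),b)],tri(c1,cen(b[0]),c2,cen(b[1])))
E
```

```text
t: 18.75
ee_pos: [480.4, 235.8, 167.3]
orientation: [-0.076, -3.14, 0.0]
ft_force: [-1.2, -0.3, -0.5]
width: 87.8
grasp_force: 0.0
[480.4 235.8 167.3] [276  99] [244  32] [304 154] [376.  236.5 113.1  58.6] -0.043 edge-derived width at z-5,z+5 [375.6 236.4 114.9  59.5] [376.4 236.5 111.3  57.7] px [274.25  92.74]
[[18, 103, 92], [17, 92, 94], [18, 102, 95], [17, 97, 92], [19, 94, 92], [15, 113, 90], [1, 187, 75], [5, 214, 75], [1, 176, 74], [1, 203, 73], [1, 188, 72], [5, 156, 72], [12, 138, 74], [12, 142, 72], [11, 129, 73], [12, 150, 75], [11, 138, 74], [12, 126, 77], [15, 145, 72], [10, 138, 76], [12, 148, 76], [11, 136, 79], [13, 134, 80], [14, 145, 79], [13, 140, 82], [12, 132, 79], [12, 150, 80], [12, 132, 85], [13, 152, 84], [1, 181, 76], [3, 205, 72], [2, 163, 78], [2, 201, 75], [1, 188, 76], [4, 153, 80], [18, 94, 95], [20, 97, 95], [20, 90, 93], [17, 98, 94], [19, 98, 91]]
[(array([376.5, 236.5, 115.2,  59.8]), np.float64(-0.045)), (array([375.1, 236.2, 115. ,  59.9]), np.float64(-0.045))] (array([372.58437438, 236.68477491,  28.86599602]), np.float64(0.16236787274241787))
```

Red: centre (376.5,236.5), angle -0.045, outline 115×60. The top height triangulates to 29 mm on a 40 mm baseline, so it is coarse, but consistent with flat on the table.

```bash
python3 -m pendant '{"grip":[1,1,1,1,1,1,1,1,1,1,1],"linear":[[35,0,0],[35,-2,0],[34,-2,0],[0,0,20],[0,0,30],[0,0,30],[0,0,30],[0,0,20],[0,0,10],[0,0,0],[0,0,0]],"angular":[[0,0,0],[0,0,0],[0,0,0],[0,0,0],[0,0,0],[0,0,0],[0,0,0],[0,0,0],[0,0,0],[0,0,0],[0,0,0]]}'
python3 d.py 376.5 236.6 5 3.0966
```

```text
t: 19.72
ee_pos: [375.8, 236.5, 27.9]
orientation: [-0.073, -3.14, 0.001]
ft_force: [0.2, 0.5, 0.4]
width: 88.0
grasp_force: 0.0
t 19.72 pos [375.8 236.5  27.9] yaw 3.0953 tilt [-0.001  -0.0006] w 88.0 F [0.2 0.5 0.4]
to go tool xyz [-0.7  0.1 22.9] az -0.0013
```

```bash
python3 -m pendant '{"grip":[1,1,1,1,1],"linear":[[-0.7,0,12],[0,0,7],[0,0,3],[0,0,0],[0,0,0]],"angular":[[0,0,0],[0,0,0],[0,0,0],[0,0,0],[0,0,0]]}'
python3 -m pendant '{"grip":[-1,-1,-1,-1,-1,-1,-1,-1],"linear":[[0,0,0],[0,0,0],[0,0,0],[0,0,0],[0,0,0],[0,0,0],[0,0,0],[0,0,0]],"angular":[[0,0,0],[0,0,0],[0,0,0],[0,0,0],[0,0,0],[0,0,0],[0,0,0],[0,0,0]]}'
python3 -m pendant '{"grip":[-1,-1,-1,-1,-1,-1,-1],"linear":[[0,0,-10],[0,0,-20],[0,0,-30],[0,0,-40],[0,0,-30],[0,0,0],[0,0,0]],"angular":[[0,0,0],[0,0,0],[0,0,0],[0,0,0],[0,0,0],[0,0,0],[0,0,0]]}'
python3 d.py 573.8 -23.3 130 1.5675
```

```text
t: 20.13
ee_pos: [377.2, 236.7, 6.3]
orientation: [0.073, 3.14, 0.0]
ft_force: [0.2, -0.0, -1.3]
width: 87.8
grasp_force: 0.0
t: 20.8
ee_pos: [377.1, 236.6, 5.9]
orientation: [0.073, 3.141, 0.0]
ft_force: [-1.3, -0.5, 5.9]
width: 60.1
grasp_force: 30.0
t: 21.38
ee_pos: [378.0, 237.2, 137.6]
orientation: [0.072, 3.137, 0.004]
ft_force: [-0.1, 0.1, -2.1]
width: 59.8
grasp_force: 30.0
t 21.38 pos [378.  237.2 137.6] yaw 3.0954 tilt [0.0037 0.0022] w 59.8 F [-0.1  0.1 -2.1]
to go tool xyz [-207.6 -251.2    7.7] az 1.5279
```

```bash
python3 -m pendant '{"grip":[-1,-1,-1,-1,-1,-1,-1,-1,-1,-1],"linear":[[-12,-14,0],[-23,-28,0],[-23,-28,0],[-23,-28,0],[-23,-28,0],[-23,-28,0],[-23,-28,0],[-23,-28,0],[-23,-28,0],[-11.6,-13.2,0]],"angular":[[0,0,0],[0,0,0],[0,0,0],[0,0,0],[0,0,0],[0,0,0],[0,0,0],[0,0,0],[0,0,0],[0,0,0]]}'
python3 -m pendant '{"grip":[-1,-1,-1,-1,-1,-1,-1,-1,-1,-1,-1,-1],"linear":[[0,0,0],[0,0,0],[0,0,0],[0,0,0],[0,0,0],[0,0,0],[0,0,0],[0,0,0],[0,0,0],[0,0,0],[0,0,0],[0,0,0]],"angular":[[0,0,0.12],[0,0,0.12],[0,0,0.12],[0,0,0.12],[0,0,0.12],[0,0,0.12],[0,0,0.12],[0,0,0.12],[0,0,0.12],[0,0,0.12],[0,0,0.12],[0,0,0.12]]}'
python3 -m pendant '{"grip":[-1,-1,-1,-1,-1,-1],"linear":[[0,0,0],[0,0,10],[0,0,15],[0,0,10],[0,0,0],[0,0,0]],"angular":[[0,0,0.088],[0,0,0],[0,0,0],[0,0,0],[0,0,0],[0,0,0]]}'
python3 d.py 573.8 -23.9 88 1.5675
```

```text
t: 22.22
ee_pos: [573.9, -27.1, 133.8]
orientation: [-0.076, -3.139, 0.001]
ft_force: [0.7, 0.7, -1.7]
width: 59.6
grasp_force: 30.0
t: 23.22
ee_pos: [571.3, -23.8, 133.5]
orientation: [-2.13, -2.305, 0.004]
ft_force: [0.4, 0.1, -0.3]
width: 60.2
grasp_force: 30.0
t: 23.72
ee_pos: [571.7, -23.9, 99.1]
orientation: [-2.222, -2.217, 0.004]
ft_force: [-0.1, -0.9, -1.1]
width: 59.7
grasp_force: 30.0
t 23.72 pos [571.7 -23.9  99.1] yaw 1.5687 tilt [-0.0034  0.0002] w 59.7 F [-0.1 -0.9 -1.1]
to go tool xyz [-0.   2.2 11.1] az 0.0012
```

```bash
python3 -m pendant '{"grip":[-1,-1,-1,-1,-1],"linear":[[0,2,5],[0,0,3],[0,0,0],[0,0,1],[0,0,0]],"angular":[[0,0,0],[0,0,0],[0,0,0],[0,0,0],[0,0,0]]}'
python3 d.py 573.8 -23.9 88 1.5675
python3 -m pendant '{"grip":[-1,-1,-1],"linear":[[0,0,1],[0,0,0],[0,0,0]],"angular":[[0,0,0],[0,0,0],[0,0,0]]}'
```

```text
t: 24.13
ee_pos: [575.0, -24.0, 91.9]
orientation: [2.225, 2.218, 0.0]
ft_force: [-0.5, -0.8, -1.2]
width: 59.8
grasp_force: 30.0
t 24.13 pos [575.  -24.   91.9] yaw 1.5675 tilt [ 0.0003 -0.    ] w 59.8 F [-0.5 -0.8 -1.2]
to go tool xyz [ 0.  -1.2  3.9] az 0.0
t: 24.38
ee_pos: [574.9, -23.9, 90.9]
orientation: [2.225, 2.218, 0.0]
ft_force: [-0.5, -0.1, -2.6]
width: 59.7
grasp_force: 30.0
```

```bash
python3 -m pendant '{"grip":[-1,-1,-1],"linear":[[0,-1,1],[0,0,1],[0,0,0]],"angular":[[0,0,0],[0,0,0],[0,0,0]]}'
python3 -m pendant '{"grip":[-1,-1,-1],"linear":[[0,0,1],[0,0,0],[0,0,0]],"angular":[[0,0,0],[0,0,0],[0,0,0]]}'
```

```text
t: 24.63
ee_pos: [573.6, -23.9, 88.6]
orientation: [-2.225, -2.218, 0.0]
ft_force: [-0.4, 0.8, -0.6]
width: 59.6
grasp_force: 30.0
t: 24.88
ee_pos: [573.9, -23.9, 88.0]
orientation: [2.225, 2.218, 0.0]
ft_force: [-1.2, 1.1, 1.4]
width: 59.8
grasp_force: 30.0
```

```bash
python3 -m pendant '{"grip":[1,1,1,1,1,1,1,1,1,1,1,1],"linear":[[0,0,0.5],[0,0,0],[0,0,0],[0,0,0],[0,0,0],[0,0,-5],[0,0,-20],[0,0,-30],[-30,0,-25],[-40,0,-5],[0,0,0],[0,0,0]],"angular":[[0,0,0],[0,0,0],[0,0,0],[0,0,0],[0,0,0],[0,0,0],[0,0,0],[0,0,0],[0,0,0],[0,0,0],[0,0,0],[0,0,0]]}'
python3 - <<'E'
from h import *
HS['gw']=[(50,50,35),(95,255,255)];HS['red']=[(0,150,50),(9,255,255)]
W,c,o=shot('wrist','w6.png')
for n,z in(('gw',82),('red',102)):
    b=blob(W,n,(170,0,390,275));print(n,b.min(0),b.max(0),slab(c,b,z))
E
python3 d.py 549 -345.2 170 1.671
```

```text
t: 25.88
ee_pos: [573.9, -95.6, 173.3]
orientation: [2.228, 2.213, 0.002]
ft_force: [-0.1, 0.8, -0.8]
width: 87.8
grasp_force: 0.0
gw [237  31] [321 215] (array([574.4, -23.3, 148.3,  67.8]), np.float64(-1.564))
red [239  48] [318 203] (array([573.2, -23. , 115.3,  59.9]), np.float64(1.561))
t 25.93 pos [573.4 -94.4 172.5] yaw 1.5655 tilt [0.0001 0.0002] w 87.8 F [-0.7 -0.  -0.2]
to go tool xyz [-250.9  -23.1    2.4] az -0.1055
```

Red measures (573.2,-23.0) on green (574.4,-23.3), angles within 0.02. Now yellow.

```bash
python3 -m pendant '{"grip":[1,1,1,1,1,1,1,1,1,1,1],"linear":[[-20,-2,0],[-38,-3,0],[-38,-3,0],[-38,-3,0],[-38,-3,0],[-38,-3,0],[-38,-3,0],[-38,-3,0],[-24,-2,0],[0,0,0],[0,0,0]],"angular":[[0,0,-0.053],[0,0,-0.053],[0,0,0],[0,0,0],[0,0,0],[0,0,0],[0,0,0],[0,0,0],[0,0,0],[0,0,0],[0,0,0]]}'
python3 m.py yellow 18 549 -345 w7.png
python3 -m pendant '{"grip":[1,1,1,1],"linear":[[25,0,0],[25,0,0],[0,0,0],[0,0,0]],"angular":[[0,0,0],[0,0,0],[0,0,0],[0,0,0]]}'
python3 m.py yellow 18 549 -345 w8.png
python3 d.py 549 -345 5 1.671
```

```text
t: 26.85
ee_pos: [576.1, -404.4, 170.9]
orientation: [-2.104, -2.33, -0.0]
ft_force: [0.0, -0.0, 0.0]
width: 87.8
grasp_force: 0.0
[ 576.1 -404.4  170.9] [260 139] [256  98] [284 147] [ 561.3 -324.3   48.    23.3] -1.045 edge-derived width at z-5,z+5 [ 561.2 -324.2   48.8   23.7] [ 561.4 -324.3   47.3   22.9] px [272.09 120.6 ]
t: 27.23
ee_pos: [571.5, -351.9, 172.2]
orientation: [-2.099, -2.335, 0.0]
ft_force: [0.2, -1.1, 0.1]
width: 87.7
grasp_force: 0.0
[ 571.5 -351.9  172.2] [260 188] [238 203] [282 223] [ 552.3 -374.4   49.7   22.7] 0.229 edge-derived width at z-5,z+5 [ 552.1 -375.9   50.5   23.1] [ 552.4 -372.8   49.    22.3] px [260.68 212.54]
t 27.28 pos [ 571.7 -353.2  172.4] yaw 1.6762 tilt [-0.0002  0.0001] w 87.8 F [ 0.4 -0.3 -0. ]
to go tool xyz [ 10.5 -21.7 167.4] az 0.0052
```

Only a fragment of the yellow was segmented; I'll adjust the colour mask.

Run:
```python
from h import *
o=ctrl.get_obs()
P=[(np.array([576.1,-404.4,170.9]),np.array([-2.102,-2.333,0])),(np.array([571.6,-352.5,172.2]),o['orientation'])]
W=[cv2.imread(f'pics/w{i}.png')[:,:,::-1].copy() for i in(7,8)]
h=cv2.cvtColor(W[0],cv2.COLOR_RGB2HSV);print(h[140,215:305:3].tolist());print(h[85:200:4,260].tolist())
for lo in((19,150,50),(20,140,40),(18,165,40)):
    HS['y']=[lo,(32,255,255)];bs=[];cs=[]
    for w,(p,r),roi in zip(W,P,((200,70,320,210),(200,120,320,245))):
        c=cam('wrist',dict(ee_pos=p,orientation=r));b=blob(w,'y',roi);bs.append(b);cs.append(c);print(lo,b.min(0),b.max(0),slab(c,b,18))
    print(tri(cs[0],cen(bs[0]),cs[1],cen(bs[1])))
cv2.imwrite('pics/c3.png',np.hstack([w[60:260,180:340] for w in W])[:,:,::-1])
```

```text
[[19, 103, 176], [18, 106, 176], [18, 105, 175], [19, 105, 162], [17, 95, 94], [17, 99, 93], [17, 100, 92], [21, 179, 91], [22, 171, 91], [22, 197, 92], [22, 191, 88], [15, 108, 87], [14, 110, 88], [15, 109, 91], [16, 117, 164], [15, 117, 166], [16, 116, 161], [15, 120, 166], [16, 118, 162], [21, 147, 175], [29, 195, 214], [29, 188, 214], [22, 202, 201], [20, 164, 163], [19, 101, 119], [19, 108, 113], [17, 100, 84], [18, 94, 87], [21, 103, 82], [18, 95, 89]]
[[19, 96, 93], [19, 104, 91], [19, 97, 92], [21, 161, 90], [21, 185, 99], [22, 201, 142], [19, 164, 180], [15, 121, 164], [16, 119, 165], [15, 118, 164], [17, 116, 181], [17, 113, 176], [16, 120, 166], [16, 119, 167], [17, 117, 177], [18, 117, 148], [15, 115, 80], [14, 114, 83], [17, 106, 82], [16, 110, 81], [15, 104, 86], [21, 185, 95], [22, 197, 93], [22, 192, 89], [19, 104, 83], [15, 100, 84], [17, 98, 83], [21, 112, 80], [18, 99, 85]]
(19, 150, 50) [235  97] [284 178] (array([ 548.3, -344.4,   83.1,   51.6]), np.float64(-1.508))
(19, 150, 50) [236 149] [283 223] (array([ 548.3, -344.4,   83.3,   51.7]), np.float64(-1.461))
(array([ 548.25109915, -342.49651703,   20.1645073 ]), np.float64(0.17734508636236576))
(20, 140, 40) [234  97] [285 178] (array([ 548.3, -344.3,   82.9,   52.9]), np.float64(-1.478))
(20, 140, 40) [236 148] [283 224] (array([ 548.4, -344.5,   85.7,   52.2]), np.float64(-1.506))
(array([ 548.19373092, -342.47120269,   20.16609133]), np.float64(0.14572293507961318))
(18, 165, 40) [235  98] [284 178] (array([ 548.3, -344.7,   82.2,   51.5]), np.float64(-1.508))
(18, 165, 40) [236 149] [283 223] (array([ 548.4, -344.4,   83.3,   51.3]), np.float64(-1.469))
(array([ 548.1300698 , -342.65401951,   19.60362109]), np.float64(0.11970605048606335))
```

View pics/c3.png

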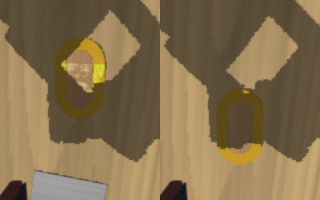

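The crops show the yellow slab whole, half in arm shadow, centred near (80,78) and (240,126). It measures 83×52 mm at (548.3,-344.4), top 20 mm (given 18), angle about -1.485.

```bash
python3 -m pendant '{"grip":[1,1,1,1,1,1,1,1,1,1],"linear":[[11,-22,0],[0,0,20],[0,0,30],[0,0,30],[0,0,30],[0,0,25],[0,0,10],[0,0,0],[0,0,0],[0,0,0]],"angular":[[0,0,0.019],[0,0,0],[0,0,0],[0,0,0],[0,0,0],[0,0,0],[0,0,0],[0,0,0],[0,0,0],[0,0,0]]}'
python3 d.py 548.3 -344.4 5 1.657
```

```text
t: 28.12
ee_pos: [549.4, -347.1, 28.9]
orientation: [2.125, 2.311, 0.001]
ft_force: [0.3, -0.0, 1.4]
width: 87.8
grasp_force: 0.0
t 28.12 pos [ 549.4 -347.1   28.9] yaw 1.6545 tilt [ 0.0021 -0.0015] w 87.8 F [ 0.3 -0.   1.4]
to go tool xyz [ 2.8 -0.9 23.9] az -0.0025
```

```bash
python3 -m pendant '{"grip":[1,1,1,1,1],"linear":[[2.5,-1,12],[0,0,8],[0,0,3],[0,0,0],[0,0,0]],"angular":[[0,0,0],[0,0,0],[0,0,0],[0,0,0],[0,0,0]]}'
python3 -m pendant '{"grip":[-1,-1,-1,-1,-1,-1,-1,-1,-1],"linear":[[0,0,0],[0,0,0],[0,0,0],[0,0,0],[0,0,0],[0,0,0],[0,0,0],[0,0,0],[0,0,0]],"angular":[[0,0,0],[0,0,0],[0,0,0],[0,0,0],[0,0,0],[0,0,0],[0,0,0],[0,0,0],[0,0,0]]}'
python3 -m pendant '{"grip":[-1,-1,-1,-1,-1,-1,-1,-1],"linear":[[0,0,-10],[0,0,-20],[0,0,-30],[0,0,-40],[0,0,-30],[0,0,-15],[0,0,0],[0,0,0]],"angular":[[0,0,0],[0,0,0],[0,0,0],[0,0,0],[0,0,0],[0,0,0],[0,0,0],[0,0,0]]}'
python3 d.py 573.2 -23 150 1.563
```

```text
t: 28.53
ee_pos: [546.9, -343.8, 4.0]
orientation: [-2.126, -2.312, 0.0]
ft_force: [0.5, -0.5, -0.4]
width: 87.8
grasp_force: 0.0
t: 29.28
ee_pos: [547.2, -344.0, 4.4]
orientation: [2.127, 2.312, 0.0]
ft_force: [0.9, -0.1, 2.3]
width: 52.0
grasp_force: 30.0
t: 29.95
ee_pos: [547.2, -344.1, 150.2]
orientation: [2.125, 2.311, 0.0]
ft_force: [-0.6, -0.7, -1.2]
width: 51.8
grasp_force: 30.0
t 29.95 pos [ 547.2 -344.1  150.2] yaw 1.6544 tilt [ 0.0015 -0.001 ] w 51.8 F [-0.6 -0.7 -1.2]
to go tool xyz [317.8  52.7  -0. ] az 0.0914
```

```bash
python3 -m pendant '{"grip":[-1,-1,-1,-1,-1,-1,-1,-1,-1,-1,-1],"linear":[[20,3.3,0],[36,6,0],[36,6,0],[36,6,0],[36,6,0],[36,6,0],[36,6,0],[36,6,0],[36,6,0],[9.8,1.4,0],[0,0,0]],"angular":[[0,0,0],[0,0,0],[0,0,0],[0,0,0],[0,0,0],[0,0,0],[0,0,0],[0,0,0],[0,0,0],[0,0,0.046],[0,0,0.045]]}'
python3 -m pendant '{"grip":[-1,-1,-1,-1,-1,-1],"linear":[[0,0,10],[0,0,15],[0,0,8],[0,0,0],[0,0,0],[0,0,0]],"angular":[[0,0,0],[0,0,0],[0,0,0],[0,0,0],[0,0,0],[0,0,0]]}'
python3 d.py 573.6 -23.2 106.4 1.563
```

```text
t: 30.87
ee_pos: [571.5, -19.6, 147.1]
orientation: [-2.225, -2.213, 0.004]
ft_force: [-0.2, 0.1, -0.3]
width: 51.7
grasp_force: 30.0
t: 31.37
ee_pos: [572.9, -23.2, 116.0]
orientation: [-2.23, -2.213, 0.001]
ft_force: [0.3, 0.7, -0.2]
width: 51.5
grasp_force: 30.0
t 31.37 pos [572.9 -23.2 116. ] yaw 1.5631 tilt [-0.0006  0.    ] w 51.5 F [ 0.3  0.7 -0.2]
to go tool xyz [0.  0.7 9.6] az 0.0001
```

```bash
python3 -m pendant '{"grip":[-1,-1,-1,-1,-1],"linear":[[0,0,4],[0,0,3],[0,0,1],[0,0,0],[0,0,0]],"angular":[[0,0,0],[0,0,0],[0,0,0],[0,0,0],[0,0,0]]}'
python3 -m pendant '{"grip":[-1,-1,-1],"linear":[[0,0,1],[0,0,0],[0,0,0]],"angular":[[0,0,0],[0,0,0],[0,0,0]]}'
python3 -m pendant '{"grip":[-1,-1,-1],"linear":[[0,0,1],[0,0,0],[0,0,0]],"angular":[[0,0,0],[0,0,0],[0,0,0]]}'
```

```text
t: 31.78
ee_pos: [573.0, -22.8, 108.3]
orientation: [2.23, 2.213, 0.0]
ft_force: [0.3, 0.3, -0.1]
width: 52.1
grasp_force: 30.0
t: 32.03
ee_pos: [573.0, -22.8, 107.3]
orientation: [2.23, 2.213, 0.0]
ft_force: [0.1, -0.1, -1.6]
width: 51.5
grasp_force: 30.0
t: 32.28
ee_pos: [573.2, -22.8, 106.4]
orientation: [2.229, 2.213, 0.0]
ft_force: [0.6, -0.1, 0.3]
width: 51.9
grasp_force: 30.0
```

```bash
python3 -m pendant '{"grip":[-1,-1,-1],"linear":[[0,0,0.5],[0,0,0],[0,0,0]],"angular":[[0,0,0],[0,0,0],[0,0,0]]}'
```

```text
t: 32.53
ee_pos: [573.2, -22.8, 106.4]
orientation: [2.229, 2.213, 0.0]
ft_force: [-1.2, 0.9, 4.3]
width: 51.6
grasp_force: 30.0
```

Contact is felt; release, withdraw and check.

```bash
python3 -m pendant '{"grip":[1,1,1,1,1,1,1,1,1,1,1,1],"linear":[[0,0,0],[0,0,0],[0,0,0],[0,0,0],[0,0,0],[0,0,-5],[0,0,-20],[0,0,-30],[-30,0,-25],[-40,0,0],[0,0,0],[0,0,0]],"angular":[[0,0,0],[0,0,0],[0,0,0],[0,0,0],[0,0,0],[0,0,0],[0,0,0],[0,0,0],[0,0,0],[0,0,0],[0,0,0],[0,0,0]]}'
python3 - <<'E'
from h import *
HS['gw']=[(50,50,35),(95,255,255)];HS['red']=[(0,150,50),(9,255,255)];HS['y']=[(19,150,50),(32,255,255)]
W,c,o=shot('wrist','w9.png')
for n,z in(('gw',82),('red',102),('y',120)):
    b=blob(W,n,(170,0,390,275));print(n,b.min(0),b.max(0),slab(c,b,z))
S,_,_=shot('side'); print(o['width'],o['ft_force'])
cv2.imwrite('pics/c4.png',np.hstack([W,cv2.resize(S[140:350,190:400],(420,420))])[:,150:150+800][:,:,::-1])
E
```

```text
t: 33.53
ee_pos: [572.5, -94.4, 186.5]
orientation: [2.232, 2.209, 0.001]
ft_force: [-0.2, 0.5, -0.2]
width: 88.0
grasp_force: 0.0
gw [241  37] [320 212] (array([574.3, -23.1, 148.6,  67.5]), np.float64(-1.57))
red [242  54] [317 200] (array([573.1, -22.9, 114.9,  59.8]), np.float64(1.561))
y [245  74] [313 187] (array([572.6, -23.5,  82.9,  51.6]), np.float64(1.57))
88.01891985513893 [-0.15264287  0.53821233 -0.20213425]
```

View pics/c4.png

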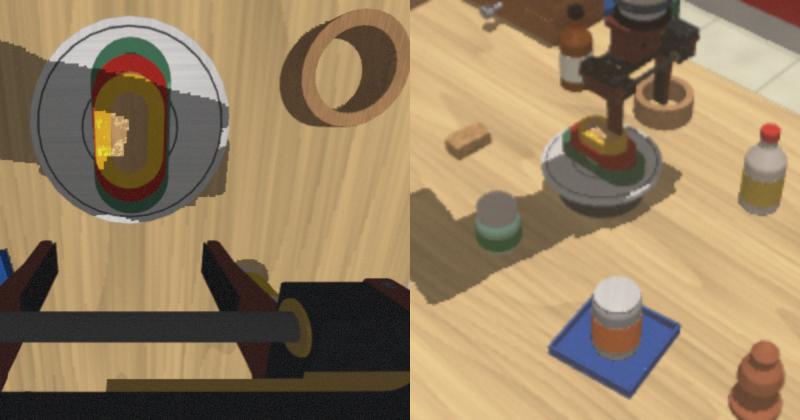

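The picture shows the three tiers concentric and parallel around (131,125) and the tin upright in the tray at (617,315). The gripper is clear of everything, so I'm handing in.

```bash
python3 -c "
from workcell import ctrl
print(ctrl.close_job())"
```

```text
the job is handed in; nothing more can be done
None
```

The job is handed in at about 34 s of the 72 s allowed, with no verdict returned: the tin stands upright in the blue tray, and the green, red and yellow slabs are stacked flat and parallel on the wheel, each centred within 2 mm by the last wrist-camera measurement.

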